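# Close up the noodle machine

### The job

The noodle machine has just been cleaned; close it up for the next batch. Push its crumb drawer fully home, flush with the base, so that the catch holds it, and press the flour-box lid down until it snaps fully shut. Do not slam or force anything, and leave the other things on the counter where they are.

Things in the scene. Friction and masses are not known exactly. Their poses are not given: they have to be found in the camera images.
- machine: Stainless bench noodle machine, fixed. Origin: centre of its underside; x points from its front to its back, z up (front faces -x). All mm in its frame. Base x -135 to 135, y -190 to 190, 120 high. Crumb drawer in the front, y -162 to 52. Above it the roller head, y -185 to 62, 278 high; beside that the flour box, x -130 to -10, y 68 to 186, rim 205 high; gear cover behind it 235 high.
- hood_edge (a point): Lower front edge of the roller head's hood, mid-width, at machine x -160, y -61.5, z 185 mm; axes as the machine's. The hood overhangs the drawer: it juts 25 mm forward of the base's front, over y -185 to 62, from z 185 up. A hand pointing straight down strikes it before the drawer is home: lean the tool back towards machine -x. Two round adjusters stick out 36 mm from the head's right side (-y).
- drawer (a joint): How far the crumb drawer is pulled out, m: 0 = home, front flush with the base; starts 0.05 to 0.11. Closes towards machine +x. About 1.5 N friction (plus damping) until about 10 mm from home, where a spring catch needs about 9 N; once past it, in the last 4 mm, it snaps to a firm stop at 0 and is held. 0.7 kg.
- drawer_front (a point): Centre of the drawer's flat front, moving with it: 52 mm above the counter, machine y -55, machine x -135 when home; axes as the machine's. The steel front is 214 mm wide, 22 to 102 mm above the counter, with a finger notch 80 mm wide and 20 mm deep in the middle of its top edge. Nothing sticks out of it.
- lid (a joint): Opening angle of the flour-box lid, rad: 0 = shut; starts 0.18 to 0.45. The stiff hinge holds it where left (about 1 N down at lid_press moves it). At about 0.08 its tongue meets a spring catch and wants about 9 N at lid_press; past that it snaps to a firm stop at 0 and is held.
- lid_hinge (a point): Middle of the lid's hinge line at the back of the flour box, at machine x -8, y 127, z 207 mm; axes as the machine's. Fixed. The hinge line runs along machine y; the lid reaches from it towards machine -x.
- lid_press (a point): Point to press on the lid's top face, 95 mm from the hinge line, midway across; moves with the lid; when shut at machine x -103, y 127, z 212 mm. The lid is a bare steel plate, 126 mm from hinge to free edge, 122 mm wide, 5 mm thick, with a 16 mm finger tab on its free edge.
- jar: Glass jar with metal cap, 60 dia x 95 mm, standing in front of the control panel, left of the drawer; leave alone. Origin: centre of its underside.
- brush: Flour brush, 170 mm long, 20 mm high, lying at the left of the machine, beside the jar; leave alone. Origin: middle of its length, on the counter.
- pin: Wooden rolling pin, 230 mm long, 36 dia, on the chopping board; leave alone. Origin: middle, underside.
- scraper: Dough scraper, 90 x 120 x 18 mm, on the chopping board (280 x 200 x 22 mm, fixed); leave alone. Origin: centre of its underside.
- bowl: Steel bowl, 170 dia x 65 mm, on the right of the counter; leave alone. Origin: centre of its underside.
- container: Lidded clear food box, 168 x 118 x 74 mm, on the right of the counter; leave alone. Origin: centre of its underside.
- calculator: Desk calculator, 115 x 72 x 17 mm, on the counter ahead of the robot; leave alone. Origin: centre of its underside.

How it is judged:
At the end, for the whole second after the job is handed in: The drawer is within 3 mm of home and the lid within 0.02 rad (2.5 mm at its free edge) of shut, both at rest; each of the seven loose things (jar, brush, rolling pin, scraper, bowl, food box, calculator) is within 30 mm of where it started (value of joint drawer below 0.003 m and value of joint lid below 0.02 rad and velocity of joint drawer between -0.01 and 0.01 m/s and velocity of joint lid between -0.05 and 0.05 rad/s and distance of each of jar, brush, pin, scraper, bowl, container, calculator from where it was at the start of the episode below 0.03 m); the robot touches nothing.
It fails at once if the drawer is slammed: it closes faster than 0.7 m/s (velocity of joint drawer below -0.7 m/s).
It fails at once if the machine is forced: the hand or arm bears on the machine, its drawer or lid with more than 60 N (contact force between any of the fingers, the arm and machine above 60 N).
It also fails if it takes over 45 s, if anything falls off the work surface, if the arm or the gripper's body presses on something with over 40 N, if the wrist force passes 120 N, or if a joint passes its speed limit or range.

### The arm

A 6-joint arm with a two-finger parallel gripper is mounted at the origin on the work surface. World frame = base frame: x ahead of the robot, y to its left, z up, the work surface at z = 0. Lengths are in m, angles in rad, forces in N, time in s.
With the tool pointing down it reaches from about 0.3 to 0.875 m from the base axis. Payload 4.2 kg.
Tool frame: the origin (TCP) lies between the finger pads; the fingertips stand 11 mm ahead of it and the grasp point (between the pads) lies 8 mm behind it; z points along the fingers, x is the direction in which the jaws open and shut, and the axes are right-handed (so a half turn about z gives the same grasp; the last joint's range is limited). The gripper opens to 85 mm and grips with 20 to 120 N. Pads are 22 mm wide; open, the fingers measure 114 mm over their backs; the gripper's body (76 mm by 85 mm) begins 54 mm behind the grasp point. The pads swing forward as they close: fully open they stand 13 mm farther back than shut.
Start: joints at [1.175, 0.32, 1.565, -0, 1.257, -0.02], TCP at [0.211, 0.535, 0.242] pointing down, gripper open.
Joint ranges: [-3.11, 3.11], [-0.84, 2.01], [0.21, 2.61], [-1.34, 4.49], [0.05, 2.63], [-2.56, 2.56]. Speed limits (rad/s): [2.57, 2.57, 3.14, 3.14, 3.14, 3.14].

### API

Orientations are given as a 3x3 rotation matrix whose columns are the frame's x, y, z axes.
In Python, from bench import state, read_camera, finish_job gives the robot as it stands. The module is installed in compiled form; this text tells all that it offers.
- The arm moves only by the tool servo_tool, never from a script. Its argument "commands" is a list of rows, each a list of 3 entries, a list of its own where there are three numbers: the shift along the tool's x, y, z in m, then the turn, a rotation vector about the tool's x, y, z in degrees, then the opening, from -1 (shut) to 1 (fully open), so that 0 is half open. In form: [[[tx, ty, tz], [ax, ay, az], claw], ...]. A call has exactly 5 rows; each row is the pose to reach, as a shift and turn from the pose measured when the call began, along the tool's axes at that moment; what a row does not reach only later rows make up. A row lasts 1/8 s, in which the tool goes at most 62.5 mm and 10.7 degrees, less where a joint would pass 70% of its speed; a pose out of reach is approached as far as the arm can. A call with a gripper value outside its range is refused whole. The fingers move at their own pace and stop on an object; "newtons" is the grip in N (left out, the last holds). Time passes only in rows, so rows that repeat a pose let the fingers close, or fill a call up. It gives the time, the measured TCP pose, the force and the opening at its end, in the units of the state.
- state(): the state, without advancing time (a new reading comes with each control period).
- read_camera(name): name is "side" or "top"; returns a dict with "color" (480x640x3 uint8, red, green, blue), "fov_y" (degrees; the focal length in pixels is half the picture's height over the tangent of half this angle, whatever the lens; pixels are square), "cx", "cy" (the principal point, pixels), "k1" (the pictures are not rectified: a ray, as slopes to the right and down, at radius r is drawn at 1 + k1 r^2 times it, then the intrinsics apply), "rvec" (rotation vector, rad) and "tvec" (3), from world to camera coordinates, as OpenCV has them. Camera axes: x right, y down, z forward; pixel columns grow to the right and rows downward; lengths in m; the calibration is good to about 2 mm. A picture is of the moment at which its call begins. There is no depth.
- finish_job(): hands the job in, once; it reports no verdict.
The state is a dict: "clock": time; "joints": joint angles; "joint_velocities": joint speeds; "effort": joint torques, N m; "position": TCP position; "ee_rot": TCP orientation; "ft_force": force on the tool from outside, world axes, zero at the start; "ft_torque": the same for the moment, N m; "finger_gap": finger opening in m.
Only numpy, scipy, OpenCV 4.12 (cv2) and the standard library are available. Lean on these libraries where they do the work, as an engineer would, in place of code of your own. Each camera call takes 0.05 s, during which the arm holds its last target.

## Working session

There is one attempt and no reset: what is moved stays moved. The work goes in short steps, Python scripts to look and compute and a tool call to move; the robot and the scene stay as the last step left them, time stands still between calls to the robot, and variables do not carry over. Pictures are saved under pics/ and viewed, and the job is handed in when it is done.

Besides the shell and the picture viewer there is one more tool, called after "Request:" in YAML: its name, and indented under it one key for each argument. servo_tool: Moves the arm, as the interface text tells. Its arguments: {"type":"object","properties":{"commands":{"type":"array","items":{"type":"array"}},"newtons":{"type":"number"}},"required":["commands"]}

```bash
mkdir -p pics; python3 - <<'E'
from bench import state, read_camera
import cv2,pickle
s=state();print(s)
for n in("side","top"):
    c=read_camera(n);cv2.imwrite(f"pics/{n}0.png",c["color"][:,:,::-1]);pickle.dump(c,open(f"{n}0.pkl","wb"))
    print({k:v for k,v in c.items() if k!="color"})
E
```

```text
{'clock': 0.0, 'joints': array([ 1.17499717e+00,  3.20307136e-01,  1.56571096e+00,  1.38734411e-05,
        1.25738534e+00, -2.00084794e-02]), 'joint_velocities': array([ 0.00057739,  0.00086046, -0.00024607, -0.0009269 ,  0.00021259,
        0.00081291]), 'effort': array([-1.48885978e-03, -4.15520668e+01, -2.34159029e+01, -3.29835748e-04,
        8.33944971e-03,  2.43911792e-06]), 'position': array([0.21084945, 0.53444372, 0.24146109]), 'ee_rot': array([[ 3.67011493e-01,  9.30216136e-01, -7.10317307e-04],
       [ 9.30214646e-01, -3.67012177e-01, -1.66570184e-03],
       [-1.81015783e-03, -4.94158442e-05, -9.99998360e-01]]), 'ft_force': array([ 0.56154952, -0.2918075 ,  0.2905283 ]), 'ft_torque': array([ 0.0070041 , -0.02232199,  0.00675542]), 'finger_gap': 0.08525786296884595}
{'fov_y': 45.59878954361114, 'cx': 325.6725604552198, 'cy': 244.86913841855056, 'k1': 0.026723590261932197, 'rvec': array([ 2.44682801, -0.40678575,  0.15560545]), 'tvec': array([-0.51878586,  0.15434784,  1.39917015])}
{'fov_y': 48.02189538212119, 'cx': 323.6369420958189, 'cy': 235.69142994142885, 'k1': -0.07461092310333185, 'rvec': array([ 2.10867314, -2.16465672,  0.17309653]), 'tvec': array([-0.05771803,  0.55025036,  1.16091862])}
```

View pics/side0.png

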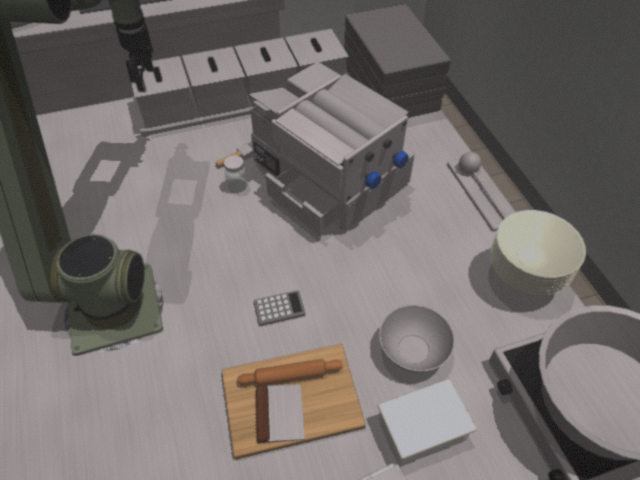

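View pics/top0.png

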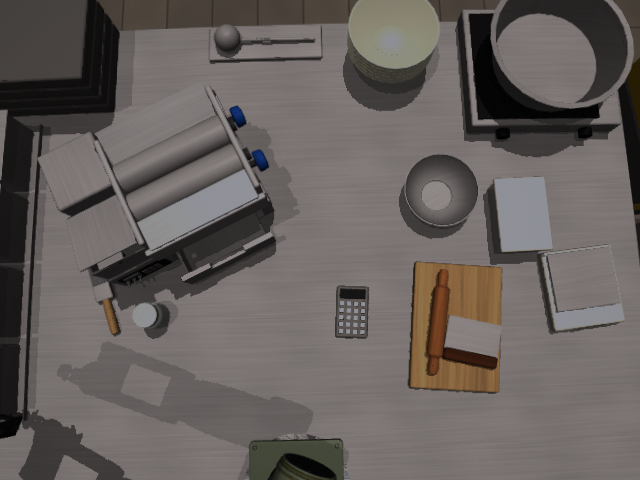

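The side view shows the machine at about (330,150) with its drawer out at (305,200) and the jar at (234,165). In the top view the machine is at about (155,180), the drawer front edge runs (183,275)-(272,238), the jar is at (147,316) and the brush at (110,315). I'll enlarge.

```bash
python3 - <<'E'
import cv2
t=cv2.imread("pics/top0.png");s=cv2.imread("pics/side0.png")
f=lambda i,x,y,w,h,k,n:cv2.imwrite(n,cv2.convertScaleAbs(cv2.resize(i[y:y+h,x:x+w],None,fx=k,fy=k,interpolation=cv2.INTER_CUBIC),alpha=1.5,beta=10))
f(t,30,80,260,195,3,"pics/tA.png")
f(t,80,190,200,150,4,"pics/tB.png")
f(s,205,55,220,165,3.6,"pics/sA.png")
E
```

```text
(no output)
```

View pics/tA.png

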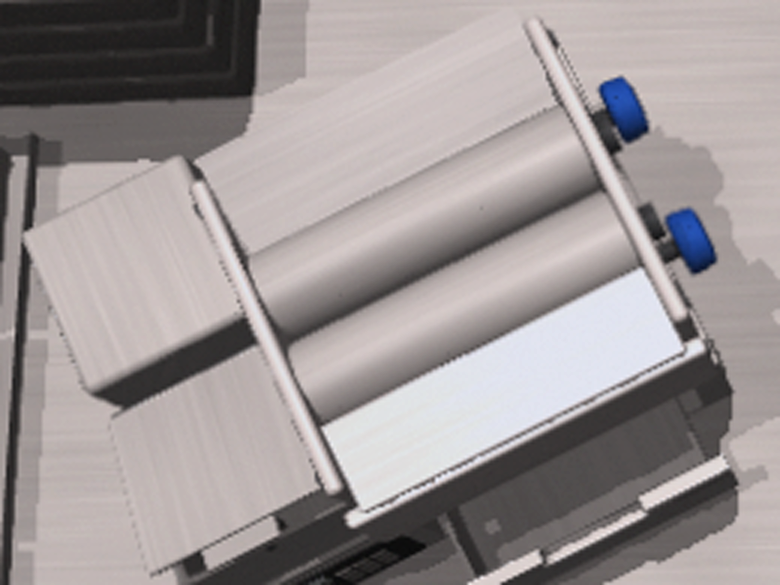

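View pics/tB.png

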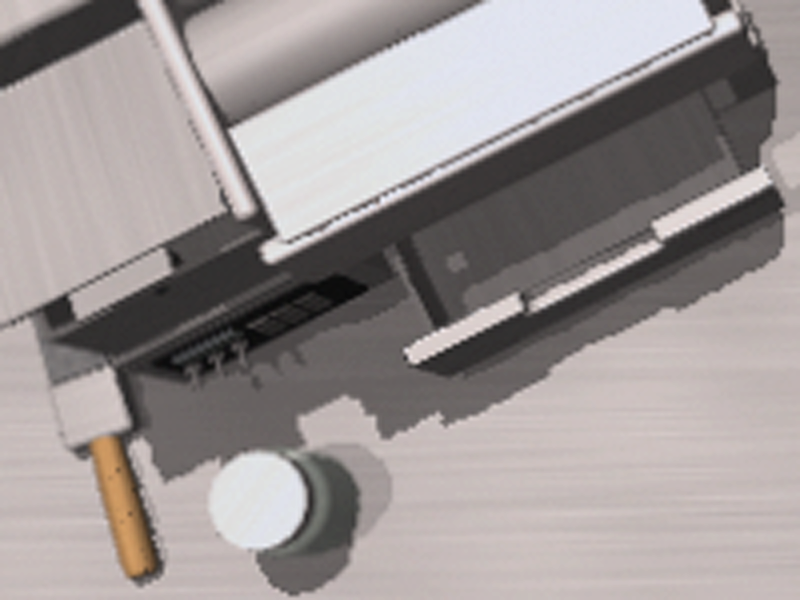

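View pics/sA.png

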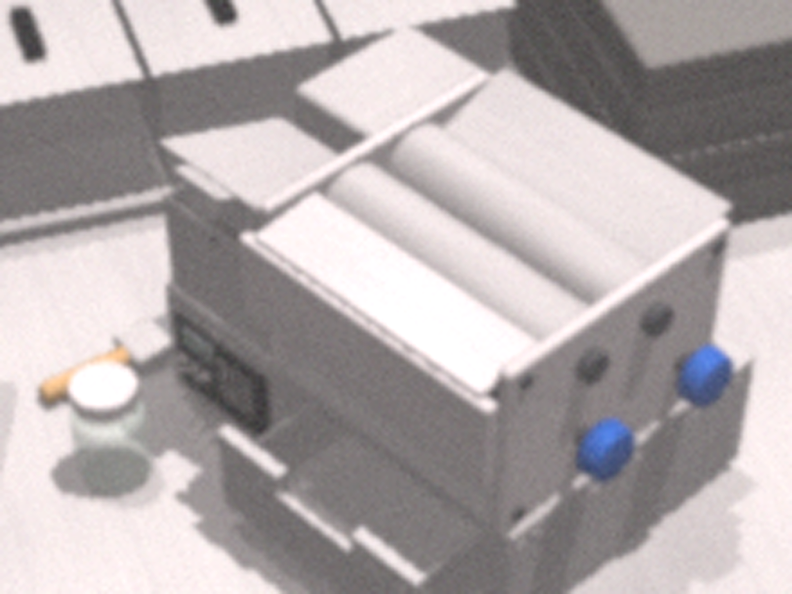

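```bash
cat > h.py <<'E'
import numpy as np,cv2,pickle
def cam(n):
    return pickle.load(open(n+"0.pkl","rb"))
def proj(c,P):
    P=np.atleast_2d(P);f=240/np.tan(np.radians(c["fov_y"]/2))
    K=np.array([[f,0,c["cx"]],[0,f,c["cy"]],[0,0,1.]])
    return cv2.projectPoints(P.astype(float).reshape(-1,1,3),c["rvec"],c["tvec"],K,np.array([c["k1"],0,0,0]))[0].reshape(-1,2)
def M(X,Y,a):
    R=np.array([[np.cos(a),-np.sin(a),0],[np.sin(a),np.cos(a),0],[0,0,1]])
    return R,np.array([X,Y,0])
def lidpt(r,y,th,h=0.005):  # r from hinge, y machine, h above plate bottom
    hx,hz=-.008,.207
    return np.array([hx-r*np.cos(th)+h*np.sin(th)*1,y,hz+r*np.sin(th)+h*np.cos(th)])
E
cat > fit.py <<'E'
from h import *
from scipy.optimize import least_squares
A=lambda u,v:(30+u/3,80+v/3)
B=lambda u,v:(80+u/4,190+v/4)
S=lambda u,v:(205+u/3.6,55+v/3.6)
D=lambda y:(lambda d,th:np.array([-.135-d,y,.102]))
L=lambda r,y:(lambda d,th:lidpt(r,y,th))
F=lambda *p:(lambda d,th:np.array(p))
obs=[("top",B(412,363),D(.052),"dL"),("top",B(772,188),D(-.162),"dR"),("top",B(528,310),D(-.015),"nL"),("top",B(660,243),D(-.095),"nR"),
("side",S(222,432),D(.052),"dL"),("side",S(418,582),D(-.162),"dR"),
("top",A(150,575),L(.126,.188),"lfl"),("top",A(108,418),L(0,.188),"lbl"),("side",S(165,142),L(.126,.188),"lfl"),("side",S(265,207),L(.126,.066),"lfr"),("side",S(280,118),L(0,.188),"lbl"),
("top",A(25,235),F(.135,.186,.235),"gbl"),("top",A(92,390),F(-.01,.186,.235),"gfl"),("side",S(405,27),F(.135,.186,.235),"gbl"),("side",S(298,90),F(-.01,.186,.235),"gfl"),
("side",S(752,360),F(.135,-.19,.12),"bbr")]
cs={n:cam(n) for n in("top","side")}
def res(p):
    R,t=M(*p[:3]);return np.array([proj(cs[n],R@g(p[3],p[4])+t)[0]-np.array(o) for n,o,g,_ in obs])
s=least_squares(lambda p:res(p).ravel(),[.5,.3,.46,.08,.3],loss="soft_l1",x_scale=[.1,.1,.1,.1,.1])
print(s.x)
for o,r in zip(obs,res(s.x)):print(o[0],o[3],r.round(1))
np.save("fit.npy",s.x)
E
python3 fit.py
```

```text
[0.65414654 0.26645561 0.43991036 0.06613708 0.32691371]
top dL [-0.1  0.2]
top dR [ 0.8 -0.9]
top nL [-0.5 -0.6]
top nR [ 0.5 -0.7]
side dL [-2.7 -0.8]
side dR [-2.3  0.7]
top lfl [-0.1 -0.8]
top lbl [ 0.5 -0.5]
side lfl [-2.8 -0.9]
side lfr [-0.2  2.6]
side lbl [-0.4 -0.5]
top gbl [-2.  -4.8]
top gfl [1.8 7.7]
side gbl [ 1.7 -2.5]
side gfl [-6.3  1.1]
side bbr [-0.  -0.2]
```

```bash
sed -i 's/^("top",A(25.*$//' fit.py; python3 fit.py; cat >ov.py <<'E'
from h import *
p=np.load("fit.npy");R,t=M(*p[:3]);d,th=p[3:]
def seg(*pts):return [np.array(q) for q in pts]
lines=[seg((-.135-d,.052,.102),(-.135-d,-.162,.102),(-.135-d,-.162,.022),(-.135-d,.052,.022),(-.135-d,.052,.102)),
 seg((-.135,.19,.12),(-.135,-.19,.12),(.135,-.19,.12),(.135,-.19,0),(-.135,-.19,0),(-.135,-.19,.12)),
 seg((-.16,.062,.185),(-.16,-.185,.185)),
 seg(lidpt(0,.188,th),lidpt(.126,.188,th),lidpt(.126,.066,th),lidpt(0,.066,th)),
 seg((-.130,.186,.205),(-.13,.068,.205))]
for n,(x,y,w,h,k) in {"top":(30,80,260,195,3),"side":(205,55,220,165,3.6)}.items():
    c=cam(n);im=cv2.resize(c["color"][y:y+h,x:x+w,::-1],None,fx=k,fy=k);im=cv2.convertScaleAbs(im,alpha=1.4)
    for l in lines:
        q=(proj(c,np.array([R@a+t for a in l]))-[x,y])*k
        cv2.polylines(im,[q.round().astype(np.int32)],False,(0,0,255),1)
    q=(proj(c,R@lidpt(.095,.127,th)+t)-[x,y])*k;cv2.circle(im,tuple(int(v) for v in q[0]),4,(0,255,0),1)
    cv2.imwrite(f"pics/ov_{n}.png",im)
E
python3 ov.py
```

```text
[0.65406391 0.26659414 0.44108325 0.06615343 0.32854768]
top dL [-0.   0.3]
top dR [ 0.8 -1. ]
top nL [-0.5 -0.6]
top nR [ 0.5 -0.7]
side dL [-2.7 -0.7]
side dR [-2.3  0.7]
top lfl [-0.1 -0.7]
top lbl [ 0.5 -0.4]
side lfl [-2.9 -0.9]
side lfr [-0.2  2.5]
side lbl [-0.5 -0.5]
side bbr [-0.1 -0.3]
```

View pics/ov_top.png

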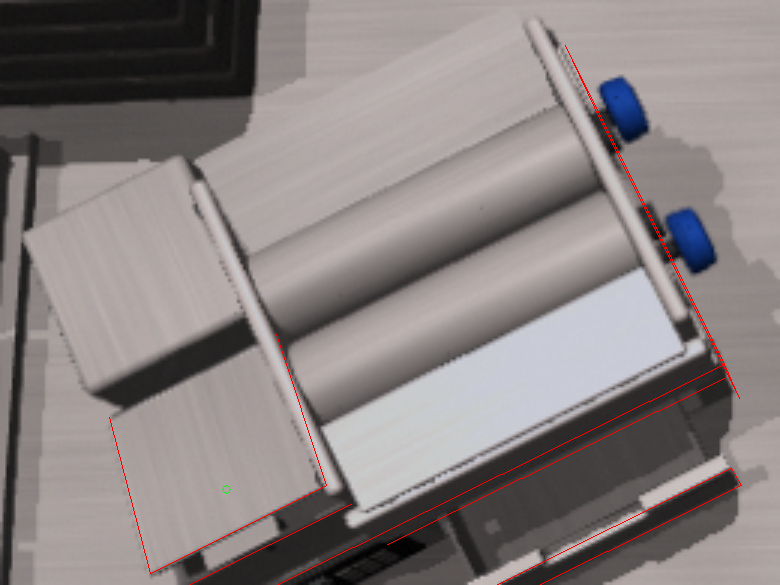

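View pics/ov_side.png

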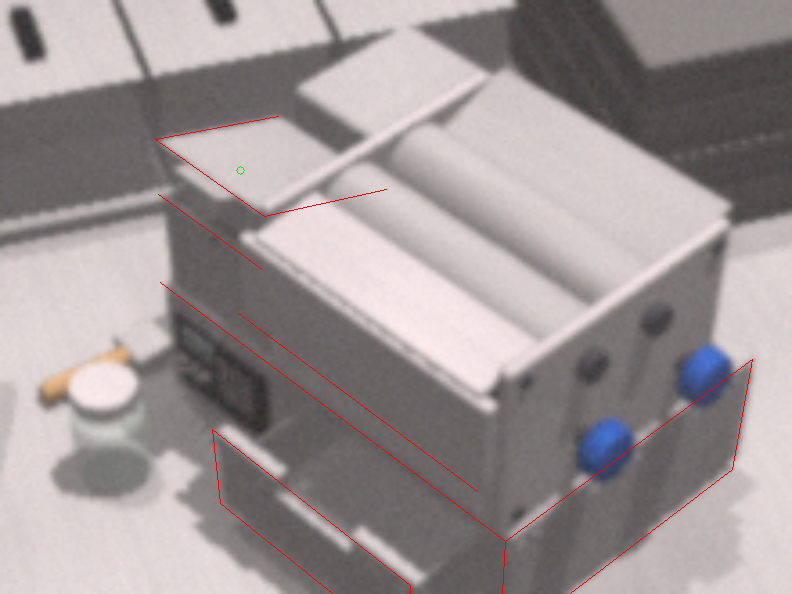

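Fit agrees to a few mm: machine at (0.654, 0.267), yaw 25.3°, drawer about 0.06 m out, lid about 0.33 rad open. I'll do the lid first.

```bash
cat > go.py <<'E'
import sys
from h import *
from bench import state
from scipy.spatial.transform import Rotation as Ro
p=np.load("fit.npy");R,t=M(*p[:3])
def goal(mp,lean,tip=True):
    # tool z in machine frame leaned: fingers point down and toward +x
    l=np.radians(lean);z=np.array([np.sin(l),0,-np.cos(l)]);x=np.array([0,1.,0]);y=np.cross(z,x)
    RR=R@np.column_stack([x,y,z]);P=R@np.array(mp)+t-(.011*RR[:,2] if tip else 0)
    return P,RR
def show(mp,lean):
    s=state();P,RR=goal(mp,lean);C=s["ee_rot"]
    print("clock",s["clock"],"tip(m)",(R.T@(s["position"]+.011*C[:,2]-t)).round(4),"F(m)",(R.T@s["ft_force"]).round(2))
    print("shift",(C.T@(P-s["position"])).round(4),"turn",Ro.from_matrix(C.T@RR).as_rotvec(degrees=True).round(1),"j",s["joints"].round(2), "tipaxes mach", (R.T@C).round(3).tolist())
show([float(v) for v in sys.argv[1:4]],float(sys.argv[4]))
E
python3 go.py -.103 .127 .32 0
```

```text
clock 0.1 tip(m) [-0.2864  0.4315  0.2306] F(m) [ 0.05  0.48 -0.03]
shift [-0.0749  0.3475 -0.0893] turn [ -0.    0.1 -46.8] j [ 1.18  0.32  1.57  0.    1.26 -0.02] tipaxes mach [[0.729, 0.684, -0.001], [0.684, -0.729, -0.001], [-0.002, -0.0, -1.0]]
```

Request:
servo_tool:
  commands:
    - [[-0.005,0.03,-0.05],[0,0,-8],-1]
    - [[-0.02,0.08,-0.09],[0,0,-17],-1]
    - [[-0.035,0.135,-0.09],[0,0,-26],-1]
    - [[-0.05,0.19,-0.09],[0,0,-35],-1]
    - [[-0.06,0.24,-0.09],[0,0,-44],-1]

```text
clock: 0.72
position: [0.4134, 0.3892, 0.3315]
ee_rot: [[-0.387, 0.922, -0.001], [0.922, 0.387, -0.002], [-0.001, -0.001, -1.0]]
ft_force: [0.7, 0.9, -0.3]
finger_gap: 0.0001
```

```bash
python3 go.py -.103 .127 .29 0
```

```text
clock 0.725 tip(m) [-0.1653  0.2136  0.3205] F(m) [ 1.01  0.51 -0.29]
shift [-0.0838  0.0661  0.0305] turn [-0.1  0.1 -2.5] j [ 0.74  0.27  1.42 -0.    1.46 -1.23] tipaxes mach [[0.044, 0.999, -0.002], [0.999, -0.044, -0.001], [-0.001, -0.001, -1.0]]
```

Request:
servo_tool:
  commands:
    - [[-0.028,0.022,0.0],[0,0,-1],-1]
    - [[-0.056,0.044,0.0],[0,0,-2.5],-1]
    - [[-0.084,0.066,0.01],[0,0,-2.5],-1]
    - [[-0.084,0.066,0.035],[0,0,-2.5],-1]
    - [[-0.084,0.066,0.05],[0,0,-2.5],-1]

```text
clock: 1.35
position: [0.5064, 0.3365, 0.2796]
ee_rot: [[-0.426, 0.905, -0.003], [0.905, 0.426, -0.003], [-0.001, -0.004, -1.0]]
ft_force: [-0.7, 0.5, -0.6]
finger_gap: -0.0001
```

```bash
python3 go.py -.103 .127 .21 0; python3 - <<'E'
from bench import read_camera
import cv2
for n,(x,y,w,h,k) in {"top":(30,80,260,195,3),"side":(205,20,220,165,3.6)}.items():
    c=read_camera(n);cv2.imwrite(f"pics/l1{n}.png",cv2.resize(c["color"][y:y+h,x:x+w,::-1],None,fx=k,fy=k))
E
```

```text
clock 1.35 tip(m) [-0.1037  0.1262  0.2686] F(m) [-0.42  0.72 -0.63]
shift [0.0008 0.0009 0.0586] turn [-0.3  0.1 -0.1] j [ 0.57  0.36  1.42 -0.    1.37 -1.44] tipaxes mach [[0.001, 1.0, -0.004], [1.0, -0.001, -0.001], [-0.001, -0.004, -1.0]]
```

View pics/l1side.png

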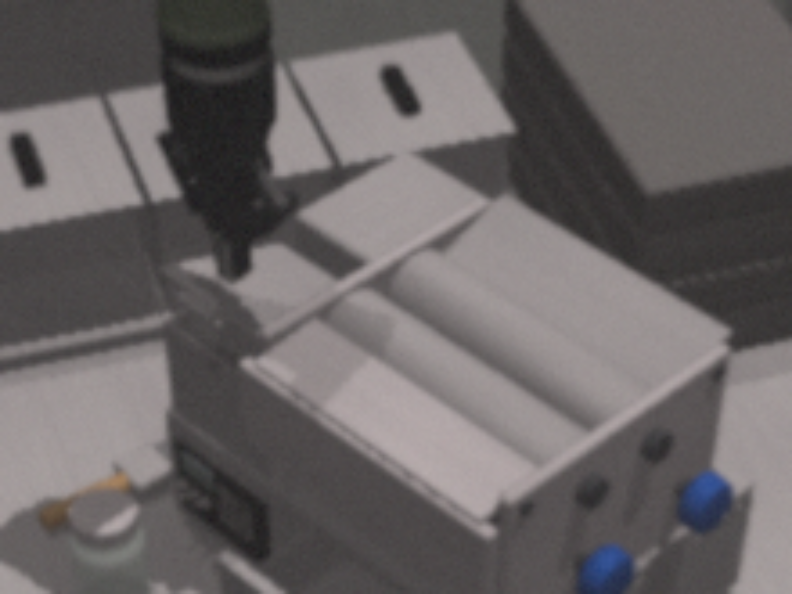

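View pics/l1top.png

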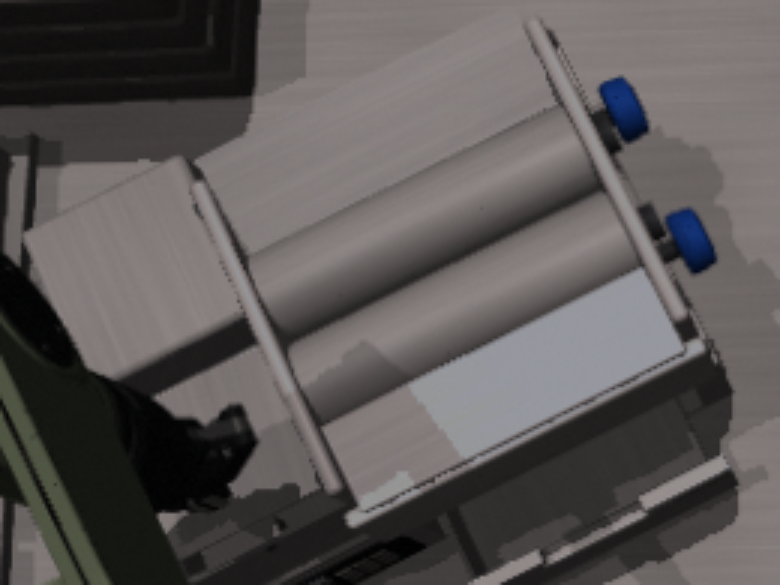

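Fingertips hang over the middle of the lid (side crop, about (232,278)), clear of the side plate. I'll press gently.

Request:
servo_tool:
  commands:
    - [[0,0,0.01],[0,0,0],-1]
    - [[0,0,0.018],[0,0,0],-1]
    - [[0,0,0.026],[0,0,0],-1]
    - [[0,0,0.033],[0,0,0],-1]
    - [[0,0,0.038],[0,0,0],-1]

```text
clock: 2.08
position: [0.5054, 0.3366, 0.2409]
ee_rot: [[-0.427, 0.904, -0.005], [0.904, 0.427, -0.004], [-0.002, -0.006, -1.0]]
ft_force: [-0.4, 0.3, 1.5]
finger_gap: 0.0005
```

Request:
servo_tool:
  commands:
    - [[0,0,0.003],[0,0,0],-1]
    - [[0,0,0.006],[0,0,0],-1]
    - [[0,0,0.008],[0,0,0],-1]
    - [[0,0,0.01],[0,0,0],-1]
    - [[0,0,0.011],[0,0,0],-1]

```text
clock: 2.7
position: [0.5052, 0.3365, 0.2309]
ee_rot: [[-0.427, 0.904, -0.004], [0.904, 0.427, -0.004], [-0.002, -0.006, -1.0]]
ft_force: [-2.0, -0.8, 7.3]
finger_gap: -0.0001
```

Request:
servo_tool:
  commands:
    - [[0,0,0.001],[0,0,0],-1]
    - [[0,0,0.002],[0,0,0],-1]
    - [[0,0,0.003],[0,0,0],-1]
    - [[0,0,0.004],[0,0,0],-1]
    - [[0,0,0.005],[0,0,0],-1]

```text
clock: 3.32
position: [0.5049, 0.3363, 0.2273]
ee_rot: [[-0.427, 0.904, -0.004], [0.904, 0.427, -0.004], [-0.001, -0.005, -1.0]]
ft_force: [-2.8, -1.7, 4.4]
finger_gap: 0.0002
```

Request:
servo_tool:
  commands:
    - [[0,0,0.001],[0,0,0],-1]
    - [[0,0,0.002],[0,0,0],-1]
    - [[0,0,0.003],[0,0,0],-1]
    - [[0,0,0.004],[0,0,0],-1]
    - [[0,0,0.005],[0,0,0],-1]

```text
clock: 3.95
position: [0.505, 0.3364, 0.2228]
ee_rot: [[-0.427, 0.904, -0.004], [0.904, 0.427, -0.003], [-0.001, -0.005, -1.0]]
ft_force: [-3.7, -2.1, 8.1]
finger_gap: -0.0
```

Request:
servo_tool:
  commands:
    - [[0,0,0.001],[0,0,0],-1]
    - [[0,0,0.002],[0,0,0],-1]
    - [[0,0,0.0025],[0,0,0],-1]
    - [[0,0,0.003],[0,0,0],-1]
    - [[0,0,0.003],[0,0,0],-1]

```text
clock: 4.58
position: [0.5049, 0.3364, 0.2227]
ee_rot: [[-0.427, 0.904, -0.002], [0.904, 0.427, -0.002], [-0.001, -0.002, -1.0]]
ft_force: [-4.7, -3.2, 14.3]
finger_gap: 0.0003
```

Request:
servo_tool:
  commands:
    - [[0,0,-0.03],[0,0,0],-1]
    - [[0,0,-0.08],[0,0,0],-1]
    - [[0,-0.03,-0.12],[0,0,0],-1]
    - [[-0.03,-0.08,-0.12],[0,0,0],-1]
    - [[-0.07,-0.13,-0.12],[0,0,0],-1]

```text
clock: 5.2
position: [0.4176, 0.2186, 0.3431]
ee_rot: [[-0.428, 0.904, -0.0], [0.904, 0.428, -0.002], [-0.002, -0.001, -1.0]]
ft_force: [0.8, -0.5, 0.6]
finger_gap: -0.0001
```

```bash
python3 go.py -.30 -.055 .2 45; python3 - <<'E'
from bench import read_camera
import cv2
for n,(x,y,w,h,k) in {"top":(30,80,260,195,3),"side":(205,20,220,165,3.6)}.items():
    c=read_camera(n);cv2.imwrite(f"pics/l2{n}.png",cv2.convertScaleAbs(cv2.resize(c["color"][y:y+h,x:x+w,::-1],None,fx=k,fy=k),alpha=1.4))
E
```

```text
clock 5.2 tip(m) [-0.2343  0.0575  0.3321] F(m) [ 0.48 -0.78  0.58]
shift [-0.1122 -0.0735  0.1356] turn [-45.1   0.    0.1] j [ 0.46  0.1   1.6  -0.    1.44 -1.55] tipaxes mach [[-0.002, 1.0, -0.001], [1.0, 0.002, -0.002], [-0.002, -0.001, -1.0]]
```

View pics/l2side.png

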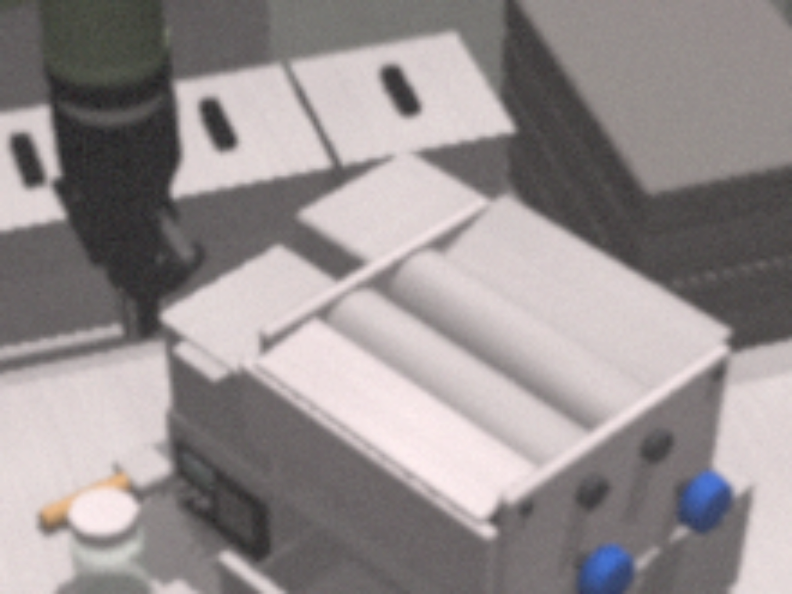

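View pics/l2top.png

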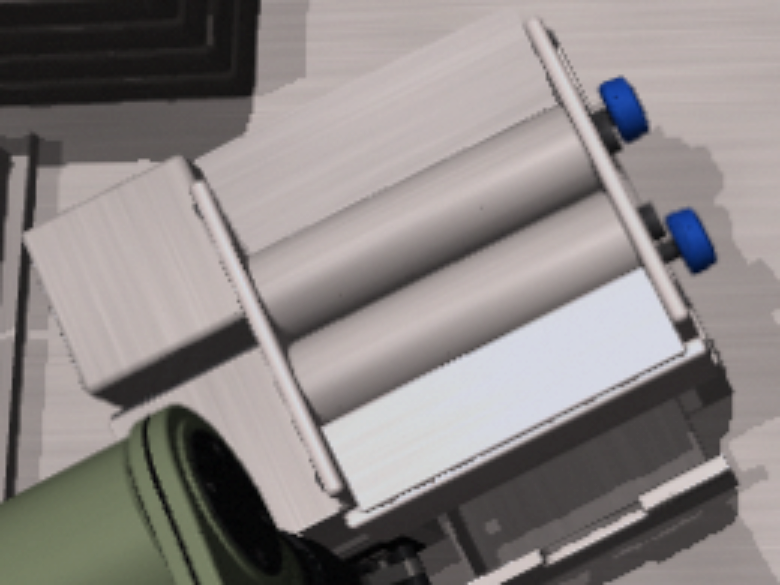

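The lid lies flat now (side crop (165,315)-(280,245)) and is shut. Next the drawer.

Request:
servo_tool:
  commands:
    - [[-0.02,-0.015,0.02],[-9,0,0],-1]
    - [[-0.045,-0.03,0.05],[-18,0,0],-1]
    - [[-0.07,-0.045,0.08],[-27,0,0],-1]
    - [[-0.095,-0.06,0.11],[-36,0,0],-1]
    - [[-0.112,-0.073,0.135],[-45,0,0],-1]

```text
clock: 5.92
position: [0.3959, 0.1127, 0.2327]
ee_rot: [[-0.426, 0.7, 0.574], [0.905, 0.327, 0.272], [0.003, 0.635, -0.772]]
ft_force: [-0.6, 1.9, -0.5]
finger_gap: 0.0002
```

```bash
python3 go.py -.24 -.055 .055 45
```

```text
clock 5.925 tip(m) [-0.2921 -0.0289  0.2242] F(m) [ 0.25  1.97 -0.55]
shift [-0.0265 -0.0682  0.1638] turn [-5.6 -0.1 -0.2] j [ 0.08 -0.19  2.35  0.62  0.4  -2.43] tipaxes mach [[0.001, 0.772, 0.635], [1.0, -0.003, 0.001], [0.003, 0.635, -0.772]]
```

```bash
cat > kin.py <<'E'
from h import *
from scipy.optimize import least_squares
from scipy.spatial.transform import Rotation as Ro
rz=lambda a:Ro.from_rotvec([0,0,a]).as_matrix(); ry=lambda a:Ro.from_rotvec([0,a,0]).as_matrix()
def fk(q,g):
    h,L1,L2,Lt,e=g
    R=rz(q[0])@ry(q[1]);p=np.array([0,0,h])+R@[e*0,0,L1]
    R=R@ry(q[2]);p=p+R@[e,0,L2]
    R=R@rz(q[3])@ry(q[4]);p=p+R@[0,0,Lt]
    R=R@rz(q[5]);return p,R
E
python3 - <<'E'
from kin import *
from bench import state
s=state()
print(s["joints"].round(4),s["position"].round(4))
D=[([1.174997,.320307,1.565711,0,1.257385,-.02],[.21085,.53444,.24146],5),([.57,.36,1.42,0,1.37,-1.44],[.5064,.3365,.2796],1),([.46,.10,1.60,0,1.44,-1.55],[.4176,.2186,.3431],1),([.74,.27,1.42,0,1.46,-1.23],[.4134,.3892,.3315],1),(s["joints"],s["position"],5)]
f=lambda g:np.concatenate([w*(fk(q,g)[0]-np.array(p)) for q,p,w in D])
r=least_squares(f,[.3,.36,.36,.25,0.]);print(r.x,f(r.x).reshape(-1,3).round(4))
print(s["ee_rot"].round(3),fk(s["joints"],r.x)[1].round(3));np.save("g.npy",r.x)
E
```

```text
[ 0.0795 -0.1914  2.3471  0.6206  0.3992 -2.4346] [0.3959 0.1127 0.2327]
[0.19689226 0.59552421 0.42810785 0.330439   0.06396272] [[ 0.0524 -0.0237 -0.0165]
 [ 0.0093 -0.006  -0.0073]
 [ 0.0092 -0.0072 -0.0027]
 [ 0.0101 -0.0025 -0.0055]
 [ 0.0069 -0.0309  0.0196]]
[[-0.426  0.7    0.574]
 [ 0.905  0.327  0.272]
 [ 0.003  0.635 -0.772]] [[ 0.426 -0.7    0.574]
 [-0.905 -0.327  0.272]
 [-0.003 -0.635 -0.772]]
```

```bash
cat > kin.py <<'E'
from h import *
from scipy.optimize import least_squares
from scipy.spatial.transform import Rotation as Ro
rz=lambda a:Ro.from_rotvec([0,0,a]).as_matrix(); ry=lambda a:Ro.from_rotvec([0,a,0]).as_matrix()
def fk(q,g):
    h,L1,L2,Lt,e,lat,w=g
    R=rz(q[0])@ry(q[1]);p=np.array([0,0,h])+R@[0,lat,L1]
    R=R@ry(q[2]);p=p+R@[e,0,L2]
    R=R@rz(q[3])@ry(q[4]);p=p+R@[w,0,Lt]
    R=R@rz(q[5]+np.pi);return p,R
lo=np.array([-.84,.21,-1.34,.05,-2.56]);
E
python3 - <<'E'
from kin import *
from bench import state
s=state()
D=[([1.174997,.320307,1.565711,0,1.257385,-.02],[.21085,.53444,.24146],5),([.57,.36,1.42,0,1.37,-1.44],[.5064,.3365,.2796],1),([.46,.10,1.60,0,1.44,-1.55],[.4176,.2186,.3431],1),([.74,.27,1.42,0,1.46,-1.23],[.4134,.3892,.3315],1),(s["joints"],s["position"],5)]
g0=np.array([.3,.4,.4,.25,0.,0,0])
f=lambda g:np.concatenate([w*(fk(q,g)[0]-np.array(p)) for q,p,w in D]+[.003*(g-g0)])
r=least_squares(f,g0);print(r.x.round(3),f(r.x)[:15].reshape(-1,3).round(4));np.save("g.npy",r.x)
p=np.load("fit.npy");R,t=M(*p[:3])
L=np.array([-3.11,-.84,.21,-1.34,.05,-2.56]);U=np.array([3.11,2.01,2.61,4.49,2.63,2.56])
def ik(mp,lean,roll,yaw=0):
    l=np.radians(lean);z=np.array([np.sin(l),0,-np.cos(l)]);x=np.array([0,1.,0]);y=np.cross(z,x)
    RR=R@rz(np.radians(yaw))@np.column_stack([x,y,z])@rz(np.radians(roll));P=R@np.array(mp)+t-.011*RR[:,2]
    out=[]
    for q0 in ([.2,.3,1.9,.3,.5,0],[.2,.3,1.9,3,.5,0],[.2,.3,1.9,-.5,.5,1.5],[.2,.3,1.9,.6,.5,-1.5],[.2,.3,1.9,2.5,.5,2]):
        def F(q):
            a,b=fk(q,r.x);return np.concatenate([a-P,.3*(b-RR).ravel()])
        k=least_squares(F,q0,bounds=(L,U))
        if k.cost<1e-8:out.append(tuple((k.x+0).round(2).tolist()))
    return set(out)
for roll in (0,-90,90):
  for lean in (30,38,45):
    for mp in ((-.25,-.055,.2),(-.25,-.055,.05),(-.13,-.055,.05)):
        print(roll,lean,mp,ik(mp,lean,roll))
E
```

```text
[0.15  0.589 0.42  0.307 0.031 0.011 0.   ] [[ 0.0008 -0.0006  0.0012]
 [ 0.0003  0.0017 -0.0035]
 [-0.      0.0009  0.0005]
 [-0.0019  0.0019 -0.0022]
 [ 0.0001  0.     -0.0002]]
0 30 (-0.25, -0.055, 0.2) {(0.1, -0.03, 2.2, 0.36, 0.5, -2.19)}
0 30 (-0.25, -0.055, 0.05) {(0.1, 0.27, 2.43, 1.86, 0.18, 2.55)}
0 30 (-0.13, -0.055, 0.05) set()
0 38 (-0.25, -0.055, 0.2) set()
0 38 (-0.25, -0.055, 0.05) {(0.05, 0.31, 2.53, 2.5, 0.4, 1.87)}
0 38 (-0.13, -0.055, 0.05) {(0.17, 0.4, 2.28, 2.41, 0.25, 2.07)}
0 45 (-0.25, -0.055, 0.2) set()
0 45 (-0.25, -0.055, 0.05) set()
0 45 (-0.13, -0.055, 0.05) {(0.15, 0.44, 2.36, 2.68, 0.47, 1.78)}
-90 30 (-0.25, -0.055, 0.2) {(0.1, -0.03, 2.2, 0.36, 0.5, 2.53)}
-90 30 (-0.25, -0.055, 0.05) {(0.1, 0.27, 2.43, 1.86, 0.18, 0.98)}
-90 30 (-0.13, -0.055, 0.05) {(0.19, 0.39, 2.18, 1.08, 0.14, 1.85)}
-90 38 (-0.25, -0.055, 0.2) {(0.05, -0.06, 2.3, 0.73, 0.36, 2.13)}
-90 38 (-0.25, -0.055, 0.05) {(0.05, 0.31, 2.53, 2.5, 0.4, 0.3)}
-90 38 (-0.13, -0.055, 0.05) {(0.17, 0.4, 2.28, 2.41, 0.25, 0.5)}
-90 45 (-0.25, -0.055, 0.2) {(0.01, -0.06, 2.39, 1.35, 0.31, 1.49)}
-90 45 (-0.25, -0.055, 0.05) set()
-90 45 (-0.13, -0.055, 0.05) {(0.15, 0.44, 2.36, 2.68, 0.47, 0.21)}
90 30 (-0.25, -0.055, 0.2) {(0.1, -0.03, 2.2, 0.36, 0.5, -0.61)}
90 30 (-0.25, -0.055, 0.05) {(0.1, 0.27, 2.43, 1.86, 0.18, -2.16)}
90 30 (-0.13, -0.055, 0.05) {(0.19, 0.39, 2.18, 1.08, 0.14, -1.29)}
90 38 (-0.25, -0.055, 0.2) {(0.05, -0.06, 2.3, 0.73, 0.36, -1.01)}
90 38 (-0.25, -0.055, 0.05) set()
90 38 (-0.13, -0.055, 0.05) set()
90 45 (-0.25, -0.055, 0.2) {(0.01, -0.06, 2.39, 1.35, 0.31, -1.65)}
90 45 (-0.25, -0.055, 0.05) set()
90 45 (-0.13, -0.055, 0.05) set()
```

The wrist is near its limits in this roll (j6 at -2.43). A half turn about the tool's z gives an equivalent grip with plenty of range, so I'll make it here in free space.

Request:
servo_tool:
  commands:
    - [[0,0,0],[0,0,10],-1]
    - [[0,0,0],[0,0,20],-1]
    - [[0,0,0],[0,0,30],-1]
    - [[0,0,0],[0,0,40],-1]
    - [[0,0,0],[0,0,50],-1]

```text
clock: 6.55
position: [0.3967, 0.1129, 0.2328]
ee_rot: [[0.267, 0.774, 0.574], [0.829, -0.488, 0.272], [0.491, 0.404, -0.772]]
ft_force: [0.1, -0.2, 0.1]
finger_gap: 0.0001
```

Request:
servo_tool:
  commands:
    - [[0,0,0],[0,0,10],-1]
    - [[0,0,0],[0,0,20],-1]
    - [[0,0,0],[0,0,30],-1]
    - [[0,0,0],[0,0,40],-1]
    - [[0,0,0],[0,0,50],-1]

```text
clock: 7.18
position: [0.3975, 0.113, 0.233]
ee_rot: [[0.766, 0.288, 0.575], [0.154, -0.95, 0.272], [0.624, -0.12, -0.772]]
ft_force: [0.3, 0.3, 1.2]
finger_gap: 0.0001
```

Request:
servo_tool:
  commands:
    - [[0,0,0],[0,0,10],-1]
    - [[0,0,0],[0,0,20],-1]
    - [[0,0,0],[0,0,30],-1]
    - [[0,0,0],[0,0,40],-1]
    - [[0,0,0],[0,0,50],-1]

```text
clock: 7.8
position: [0.3982, 0.1131, 0.233]
ee_rot: [[0.711, -0.405, 0.575], [-0.633, -0.724, 0.272], [0.306, -0.557, -0.772]]
ft_force: [0.1, -0.1, 0.2]
finger_gap: -0.0005
```

```bash
sed -i 's/x=np.array(\[0,1.,0\])/x=np.array([0,-1.,0])/' go.py; python3 go.py -.245 -.055 .2 40
```

```text
clock 7.8 tip(m) [-0.2899 -0.0296  0.2246] F(m) [ 0.05 -0.15  0.24]
shift [ 0.0314 -0.0043  0.0475] turn [ 0.5  0.1 28.8] j [ 0.08 -0.19  2.34  0.62  0.4   0.2 ] tipaxes mach [[0.372, -0.676, 0.636], [-0.876, -0.482, 0.0], [0.306, -0.557, -0.772]]
```

Request:
servo_tool:
  commands:
    - [[0.006,0,0.01],[0,0,6],-1]
    - [[0.013,-0.001,0.02],[0,0,12],-1]
    - [[0.02,-0.002,0.03],[0,0,18],-1]
    - [[0.026,-0.003,0.04],[0,0,24],-1]
    - [[0.031,-0.004,0.0475],[0.5,0,29],-1]

```text
clock: 8.43
position: [0.4506, 0.1093, 0.208]
ee_rot: [[0.424, -0.695, 0.581], [-0.906, -0.322, 0.276], [-0.005, -0.643, -0.766]]
ft_force: [-1.5, -0.7, 0.6]
finger_gap: -0.0003
```

```bash
python3 go.py -.245 -.055 .05 40
```

```text
clock 8.425 tip(m) [-0.2441 -0.0553  0.1996] F(m) [-1.63  0.    0.56]
shift [0.0004 0.0969 0.114 ] turn [-0.   0.1 -0.3] j [ 0.05 -0.05  2.32  0.88  0.33  0.41] tipaxes mach [[-0.003, -0.766, 0.643], [-1.0, 0.006, 0.002], [-0.005, -0.643, -0.766]]
```

Tracking is good; now descend in front of the drawer.

Request:
servo_tool:
  commands:
    - [[0,0.01,0.0115],[0,0,0],-1]
    - [[0,0.02,0.023],[0,0,0],-1]
    - [[0,0.03,0.0345],[0,0,0],-1]
    - [[0,0.04,0.046],[0,0,0],-1]
    - [[0,0.05,0.0575],[0,0,0],-1]

```text
clock: 9.05
position: [0.4499, 0.1089, 0.1311]
ee_rot: [[0.423, -0.696, 0.58], [-0.906, -0.322, 0.275], [-0.004, -0.642, -0.767]]
ft_force: [0.2, 0.2, -0.1]
finger_gap: -0.0
```

```bash
python3 go.py -.245 -.055 .05 40
```

```text
clock 9.05 tip(m) [-0.2449 -0.0554  0.1226] F(m) [ 0.24  0.07 -0.07]
shift [-0.0001  0.0467  0.0556] turn [ 0.   0.  -0.3] j [ 0.05  0.11  2.45  1.86  0.26 -0.6 ] tipaxes mach [[-0.004, -0.767, 0.642], [-1.0, 0.006, 0.001], [-0.004, -0.642, -0.767]]
```

Request:
servo_tool:
  commands:
    - [[0,0.01,0.0115],[0,0,0],-1]
    - [[0,0.02,0.023],[0,0,0],-1]
    - [[0,0.03,0.0345],[0,0,0],-1]
    - [[0,0.04,0.046],[0,0,0],-1]
    - [[0,0.046,0.055],[0,0,0],-1]

```text
clock: 9.68
position: [0.4501, 0.1091, 0.0581]
ee_rot: [[0.423, -0.697, 0.579], [-0.906, -0.322, 0.274], [-0.005, -0.64, -0.768]]
ft_force: [-0.6, 0.7, -0.4]
finger_gap: 0.0001
```

```bash
python3 go.py -.15 -.055 .05 40;python3 - <<'E'
from bench import read_camera
import cv2
for n,(x,y,w,h,k) in {"top":(80,190,200,150,4),"side":(180,60,240,180,3.3)}.items():
    c=read_camera(n);cv2.imwrite(f"pics/d1{n}.png",cv2.convertScaleAbs(cv2.resize(c["color"][y:y+h,x:x+w,::-1],None,fx=k,fy=k),alpha=1.5))
E
```

```text
clock 9.675 tip(m) [-0.2446 -0.0554  0.0496] F(m) [-0.24  0.94 -0.42]
shift [-0.0008 -0.0729  0.0603] turn [ 0.2  0.  -0.4] j [ 0.05  0.32  2.55  2.55  0.45 -1.33] tipaxes mach [[-0.005, -0.768, 0.64], [-1.0, 0.007, 0.0], [-0.005, -0.64, -0.768]]
```

View pics/d1side.png

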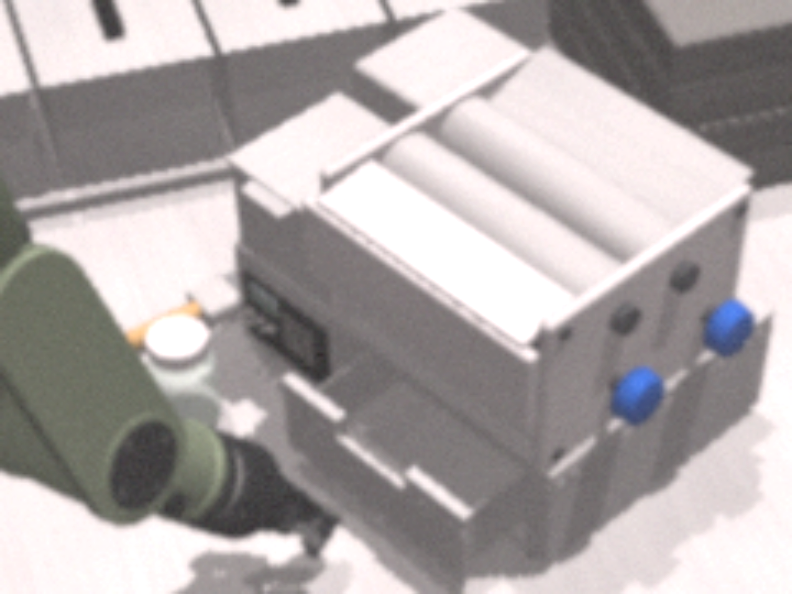

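View pics/d1top.png

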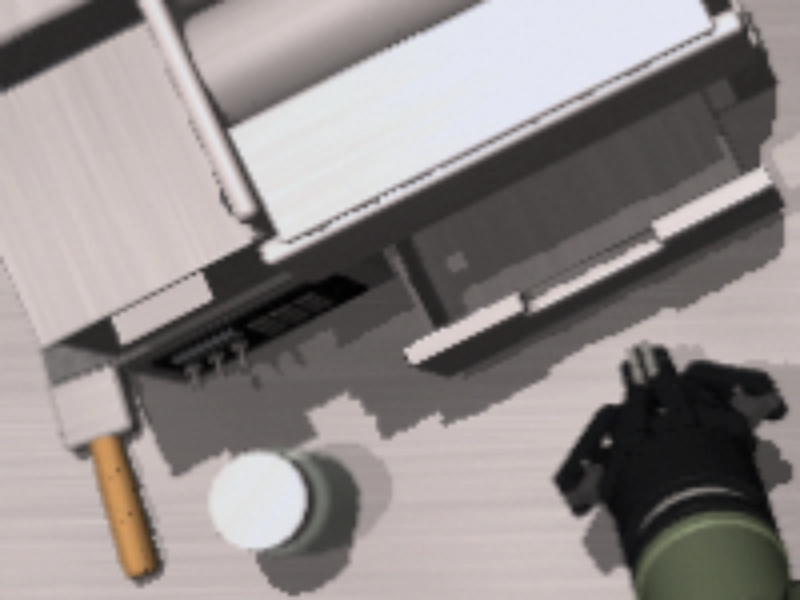

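The drawer front lies at about (590,260) in the top crop and the fingertips at (645,350), clear of it. The jar and brush haven't moved and the lid is flat. I'll push at about 0.1 m/s.

Request:
servo_tool:
  commands:
    - [[0,-0.006,0.005],[0,0,0],-1]
    - [[0,-0.013,0.011],[0,0,0],-1]
    - [[0,-0.021,0.0175],[0,0,0],-1]
    - [[0,-0.029,0.024],[0,0,0],-1]
    - [[0,-0.036,0.03],[0,0,0],-1]

```text
clock: 10.4
position: [0.4927, 0.1293, 0.0578]
ee_rot: [[0.423, -0.698, 0.577], [-0.906, -0.322, 0.274], [-0.005, -0.639, -0.769]]
ft_force: [-1.6, 0.1, 1.6]
finger_gap: -0.0001
```

```bash
python3 go.py -.15 -.055 .05 40
```

```text
clock 10.4 tip(m) [-0.1975 -0.0553  0.0493] F(m) [-1.39  0.71  1.61]
shift [-0.0005 -0.0369  0.0298] turn [ 0.3  0.1 -0.4] j [ 0.11  0.35  2.45  2.55  0.39 -1.27] tipaxes mach [[-0.004, -0.769, 0.639], [-1.0, 0.007, 0.001], [-0.005, -0.639, -0.769]]
```

Request:
servo_tool:
  commands:
    - [[0,-0.005,0.004],[0,0,0],-1]
    - [[0,-0.011,0.009],[0,0,0],-1]
    - [[0,-0.017,0.014],[0,0,0],-1]
    - [[0,-0.022,0.018],[0,0,0],-1]
    - [[0,-0.025,0.021],[0,0,0],-1]

```text
clock: 11.02
position: [0.5227, 0.1433, 0.0576]
ee_rot: [[0.423, -0.698, 0.578], [-0.906, -0.322, 0.274], [-0.005, -0.639, -0.769]]
ft_force: [-1.7, -0.0, 1.2]
finger_gap: 0.0001
```

```bash
python3 go.py -.145 -.055 .05 40
```

```text
clock 11.025 tip(m) [-0.1644 -0.0554  0.0491] F(m) [-1.59  0.7   1.17]
shift [-0.0005 -0.0154  0.0118] turn [ 0.3  0.1 -0.4] j [ 0.14  0.38  2.38  2.54  0.35 -1.23] tipaxes mach [[-0.004, -0.769, 0.639], [-1.0, 0.007, 0.001], [-0.005, -0.639, -0.769]]
```

Pushing against sliding friction (about 1.6 N). Now slowly into the catch.

Request:
servo_tool:
  commands:
    - [[0,-0.002,0.0016],[0,0,0],-1]
    - [[0,-0.004,0.0032],[0,0,0],-1]
    - [[0,-0.006,0.005],[0,0,0],-1]
    - [[0,-0.008,0.0066],[0,0,0],-1]
    - [[0,-0.0095,0.0078],[0,0,0],-1]

```text
clock: 11.65
position: [0.5339, 0.1486, 0.0576]
ee_rot: [[0.423, -0.698, 0.577], [-0.906, -0.322, 0.274], [-0.005, -0.639, -0.769]]
ft_force: [-1.5, 0.0, 1.5]
finger_gap: 0.0001
```

```bash
python3 go.py -.145 -.055 .05 40
```

```text
clock 11.65 tip(m) [-0.1521 -0.0554  0.0492] F(m) [-1.35  0.64  1.52]
shift [-0.0005 -0.0059  0.0039] turn [ 0.3  0.1 -0.4] j [ 0.15  0.39  2.36  2.53  0.33 -1.21] tipaxes mach [[-0.004, -0.769, 0.639], [-1.0, 0.007, 0.001], [-0.005, -0.639, -0.769]]
```

Request:
servo_tool:
  commands:
    - [[0,-0.0015,0.0012],[0,0,0],-1]
    - [[0,-0.003,0.0024],[0,0,0],-1]
    - [[0,-0.0045,0.0037],[0,0,0],-1]
    - [[0,-0.006,0.005],[0,0,0],-1]
    - [[0,-0.007,0.0058],[0,0,0],-1]

```text
clock: 12.28
position: [0.5405, 0.1518, 0.0571]
ee_rot: [[0.423, -0.7, 0.576], [-0.906, -0.323, 0.273], [-0.005, -0.637, -0.771]]
ft_force: [-6.3, -0.9, 3.0]
finger_gap: 0.0002
```

```bash
python3 go.py -.145 -.055 .05 40
```

```text
clock 12.275 tip(m) [-0.1447 -0.0553  0.0486] F(m) [-6.04  1.9   3.02]
shift [-0.0003 -0.0006 -0.0013] turn [ 0.4  0.1 -0.4] j [ 0.15  0.39  2.34  2.52  0.32 -1.19] tipaxes mach [[-0.005, -0.771, 0.637], [-1.0, 0.007, 0.001], [-0.005, -0.637, -0.771]]
```

In the catch, 6 N. Continue.

Request:
servo_tool:
  commands:
    - [[0,-0.0015,0.0012],[0,0,0],-1]
    - [[0,-0.003,0.0024],[0,0,0],-1]
    - [[0,-0.004,0.0032],[0,0,0],-1]
    - [[0,-0.005,0.004],[0,0,0],-1]
    - [[0,-0.005,0.004],[0,0,0],-1]

```text
clock: 12.9
position: [0.5458, 0.1542, 0.057]
ee_rot: [[0.422, -0.701, 0.575], [-0.906, -0.323, 0.272], [-0.005, -0.636, -0.771]]
ft_force: [-5.4, -2.5, 4.0]
finger_gap: 0.0003
```

```bash
python3 go.py -.145 -.055 .05 40
```

```text
clock 12.9 tip(m) [-0.1389 -0.0554  0.0486] F(m) [-5.95  0.07  3.95]
shift [-0.0004  0.0039 -0.005 ] turn [ 0.5  0.  -0.4] j [ 0.16  0.4   2.33  2.51  0.31 -1.18] tipaxes mach [[-0.005, -0.771, 0.636], [-1.0, 0.007, 0.001], [-0.005, -0.636, -0.771]]
```

Request:
servo_tool:
  commands:
    - [[0,-0.001,0.0008],[0,0,0],-1]
    - [[0,-0.002,0.0016],[0,0,0],-1]
    - [[0,-0.003,0.0024],[0,0,0],-1]
    - [[0,-0.004,0.0032],[0,0,0],-1]
    - [[0,-0.004,0.0032],[0,0,0],-1]

```text
clock: 13.52
position: [0.546, 0.1544, 0.0556]
ee_rot: [[0.421, -0.706, 0.57], [-0.907, -0.324, 0.269], [-0.005, -0.63, -0.776]]
ft_force: [-19.9, -9.6, 16.9]
finger_gap: 0.0001
```

```bash
python3 go.py -.145 -.055 .05 40
```

```text
clock 13.525 tip(m) [-0.1387 -0.0553  0.0471] F(m) [-22.04  -0.16  16.86]
shift [-0.0003  0.0033 -0.0062] turn [ 0.9 -0.  -0.5] j [ 0.16  0.4   2.32  2.51  0.3  -1.17] tipaxes mach [[-0.007, -0.776, 0.63], [-1.0, 0.009, -0.001], [-0.005, -0.63, -0.776]]
```

Firm stop: the force rose to 22 N with no more travel. Back off and look.

Request:
servo_tool:
  commands:
    - [[0,0.006,-0.005],[0,0,0],-1]
    - [[0,0.018,-0.015],[0,0,0],-1]
    - [[0,0.035,-0.029],[0,0,0],-1]
    - [[0,0.055,-0.045],[0,0,0],-1]
    - [[0,0.068,-0.056],[0,0,0],-1]

```text
clock: 14.15
position: [0.465, 0.1169, 0.0562]
ee_rot: [[0.42, -0.706, 0.57], [-0.907, -0.323, 0.268], [-0.005, -0.63, -0.777]]
ft_force: [-0.2, -0.3, 0.2]
finger_gap: 0.0001
```

```bash
python3 go.py -.25 -.055 .1 40;python3 - <<'E'
from bench import read_camera
import cv2
for n,(x,y,w,h,k) in {"top":(80,190,200,150,4),"side":(180,60,240,180,3.3)}.items():
    c=read_camera(n);cv2.imwrite(f"pics/d2{n}.png",cv2.convertScaleAbs(cv2.resize(c["color"][y:y+h,x:x+w,::-1],None,fx=k,fy=k),alpha=1.5));cv2.imwrite(f"pics/d2f{n}.png",c["color"][:,:,::-1])
E
```

```text
clock 14.15 tip(m) [-0.2279 -0.0547  0.0477] F(m) [-0.33 -0.18  0.24]
shift [ 0.0002 -0.0156 -0.0546] turn [ 0.9 -0.  -0.5] j [ 0.08  0.33  2.51  2.55  0.41 -1.29] tipaxes mach [[-0.007, -0.777, 0.63], [-1.0, 0.009, -0.001], [-0.005, -0.63, -0.777]]
```

View pics/d2side.png

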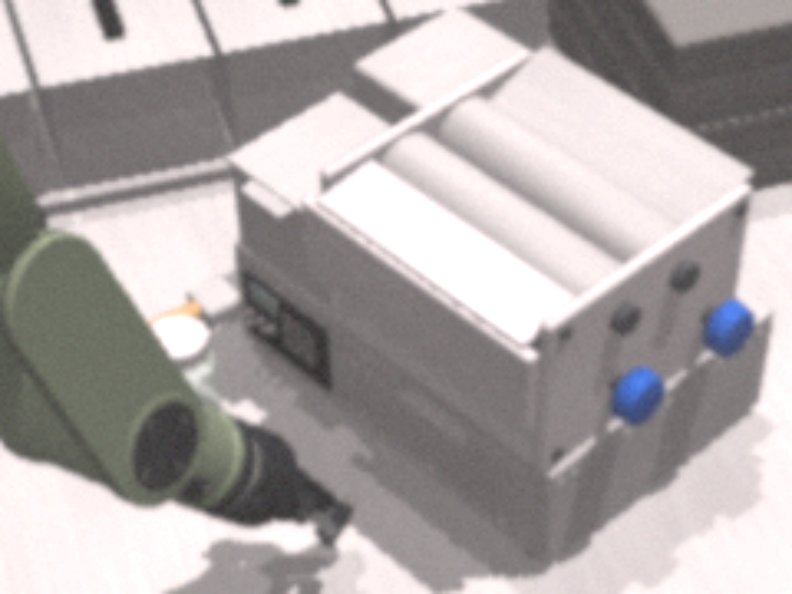

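View pics/d2top.png

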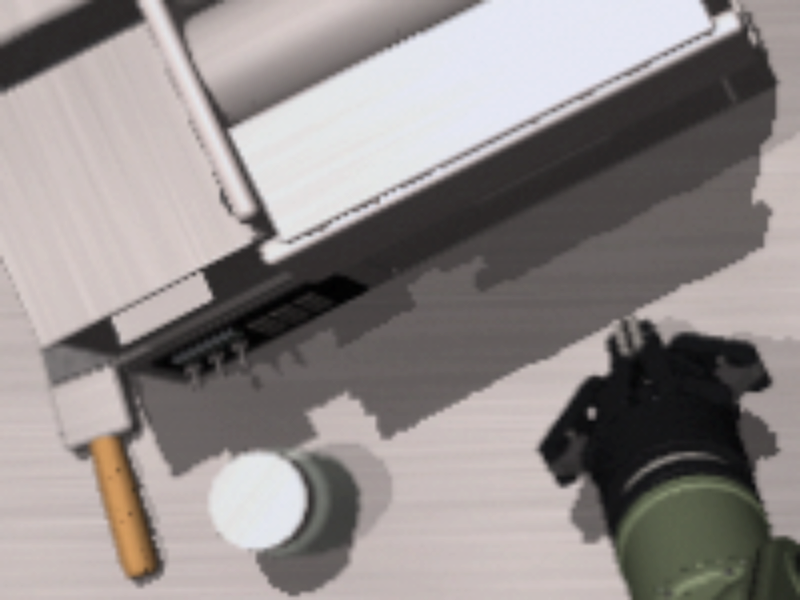

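View pics/d2ftop.png

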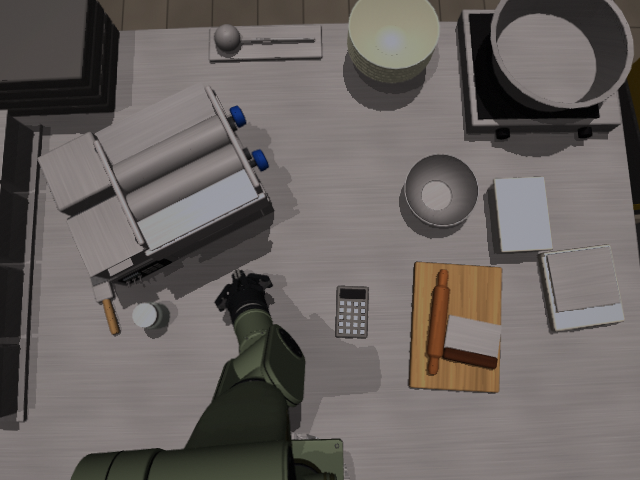

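The drawer front is flush, with only a thin seam at about (600,160) in the top crop. The lid is flat and the loose things haven't moved: jar (147,316), calculator (352,312). The hand is clear of everything.

```bash
python3 - <<'E'
from bench import finish_job
print(finish_job())
E
```

```text
the job is handed in; nothing more can be done
None
```

The noodle machine is closed up: the flour-box lid is snapped shut and the crumb drawer is fully home. I handed the job in at about 14 s; no verdict was reported.

- **Lid:** I pressed it down with the closed fingertips, through the catch at about 7–8 N. It came to a firm stop at the shut height: 14 N moved it no further. The pictures afterwards show it flat.
- **Drawer:** I leaned the tool back 40° to clear the hood and pushed at no more than about 0.1 m/s. It went through the catch at about 6 N measured and stopped firmly. The fit put the home position within a few mm of that stop. The final push peaked at about 28 N total, against the 60 N limit. In the last pictures the front is flush with the base.
- **Everything else:** By eye, all seven loose things are where they started in the last top view. The arm stopped about 90 mm back from the drawer, with wrist force near zero.

**Limits of the checks:**
- The camera fit of the machine was off by up to about 3 pixels in the side view. "Home" and "shut" therefore rest on the firm stops and the pictures, not on an exact measurement.
- While leaning the tool back, the wrist came close to its joint limits. I stopped and turned the tool half a turn before going on.

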